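Line up the still life by height

ROBOT

A 6-joint arm with a two-finger parallel gripper is mounted at the origin on the work surface. World frame = base frame: x ahead of the robot, y to its left, z up, the work surface at z = 0. Lengths are in m, angles in rad, forces in N, time in s.
With the tool pointing down it reaches from about 0.35 to 0.975 m from the base axis. Payload 4.9 kg.
Tool frame: the origin (TCP) lies on the front face of the gripper's body, between the roots of the fingers; the fingertips stand ctrl.finger_overhang ahead of it and the grasp point (between the pads) lies 54 mm ahead of it (ctrl.finger_overhang is the distance from the TCP to the fingertips, in m); z points along the fingers, y is the line along which they close (so a half turn about z gives the same grasp; the last joint's range is limited). The gripper opens to 85 mm and grips with 20 to 120 N. Pads are 22 mm wide; open, the fingers measure 114 mm over their backs; the gripper's body (76 mm by 85 mm) begins 54 mm behind the grasp point. The pads swing forward as they close: fully open they stand 13 mm farther back than shut.
Start: joints at [1.216, 0.053, 1.613, -0, 1.476, -0.119], TCP at [0.146, 0.608, 0.304] pointing down, gripper open.
Joint ranges: [-3.01, 3.01], [-1.01, 2.22], [0.06, 2.58], [-1.02, 4.17], [0.09, 2.62], [-3.14, 3.14]. Speed limits (rad/s): [2.57, 2.57, 3.14, 3.14, 3.14, 3.14].

INTERFACE

Orientations are given as a rotation vector (axis times angle).
In Python, from station import ctrl, vision gives the robot as it stands. The module is installed in compiled form; this text tells all that it offers.
- The arm moves only by the tool drive_tool, never from a script. Its argument "rows" is a list of rows, each a list of 2 entries, a list of its own where there are three numbers: the shift along the tool's x, y, z in m, then the turn about the tool's z in rad. A call has 1 to 10 rows; each row shifts and turns the commanded pose from where the row before left it, along the tool's axes as they then stand; what a row does not reach is not made up. A row lasts 1/10 s, in which the tool goes at most 50 mm and 8.59 degrees, less where a joint would pass 70% of its speed; a pose out of reach is approached as far as the arm can. A call with a gripper value outside its range is refused whole. "jaw" is the closure, from 0 (fully open) to 1 (shut), set as the call begins (left out, the last holds). The fingers move at their own pace and stop on an object; "grip_force" is the grip in N (left out, the last holds). Time passes only in rows, so rows that do not move let the fingers close. It gives the time, the measured TCP pose, the force, the opening and the grip force at its end, in the units of the state.
- ctrl.get_obs(): the state, without advancing time (a new reading comes with each control period).
- vision.get_image(name): name is "scene" or "top"; returns a dict with "image" (480x640x3 uint8, blue, green, red), "vertical_fov" (degrees; the focal length in pixels is half the picture's height over the tangent of half this angle, whatever the lens; pixels are square), "cx", "cy" (the principal point, pixels), "R" (3x3) and "t" (3): a world point X has camera coordinates R X + t. Camera axes: x right, y down, z forward; pixel columns grow to the right and rows downward; lengths in m; the calibration is good to about 2 mm. A picture is of the moment at which its call begins. There is no depth.
- ctrl.finish_job(): hands the job in; it is judged then, once.
The state is a dict: "t": time; "q": joint angles; "dq": joint speeds; "effort": joint torques, N m; "tool_pos": TCP position; "tool_rot": TCP orientation; "contact_force": force on the tool from outside, world axes, zero at the start; "wrist_torque": the same for the moment, N m; "opening": finger opening in m; "grip_force": force on a finger pad.
Only numpy, scipy, OpenCV 4.12 (cv2) and the standard library are available. Lean on these libraries where they do the work, as an engineer would, in place of code of your own. Each camera call takes 0.05 s, during which the arm holds its last target. There are 200 camera calls.

TASK

Set up the still life for the painting class: stand the four vessels upright along the wooden board, one in the middle of each cork disc, in order of height, the shortest next to the small lamp and the tallest at the lemon end, so that none stands in another's shadow. Knock none over and set each down gently rather than dropping it; leave them all standing free.

Things in the scene. Friction and masses are not known exactly. Their poses are not given: they have to be found in the camera images.
- pot: Small terracotta pot, open at the top: 46 mm high (the shortest), foot 40 mm across, upright rim band 52 mm across from 21 to 46 mm above the foot; 100 g. Grip it across the rim band. Stands upright and loose on the table. Origin: centre of its underside; z up its axis; round, so its yaw means nothing.
- tumbler: Plain steel tumbler, open at the top: 78 mm high, straight-sided, 50 mm across; 140 g. Grip it across its upper half. Stands upright and loose on the table. Origin: centre of its underside; z up its axis; round, so its yaw means nothing.
- vase: White ceramic cylinder vase, open at the top: 112 mm high, straight-sided, 50 mm across (foot 46 mm); 220 g. Grip it across its upper half. Stands upright and loose on the table. Origin: centre of its underside; z up its axis; round, so its yaw means nothing.
- bottle: Green glass bottle: 150 mm high (the tallest), body 50 mm across up to 82 mm, shoulder, then a straight neck 24 mm across from 110 to 150 mm; solid, 250 g. Grip it across the neck. Stands upright and loose on the table. Origin: centre of its underside; z up its axis; round, so its yaw means nothing.
- disc_a: Cork disc, one of four alike, 60 mm across and 4 mm thick, fixed on the board in a row along its length (about 84 mm apart). Origin: centre of its underside; a vessel stands on its top, 4 mm above. The letter is only a name: which end of the row is nearest the lamp changes from start to start.
- disc_b: Cork disc, one of four alike, 60 mm across and 4 mm thick, fixed on the board in a row along its length (about 84 mm apart). Origin: centre of its underside; a vessel stands on its top, 4 mm above. The letter is only a name: which end of the row is nearest the lamp changes from start to start.
- disc_c: Cork disc, one of four alike, 60 mm across and 4 mm thick, fixed on the board in a row along its length (about 84 mm apart). Origin: centre of its underside; a vessel stands on its top, 4 mm above. The letter is only a name: which end of the row is nearest the lamp changes from start to start.
- disc_d: Cork disc, one of four alike, 60 mm across and 4 mm thick, fixed on the board in a row along its length (about 84 mm apart). Origin: centre of its underside; a vessel stands on its top, 4 mm above. The letter is only a name: which end of the row is nearest the lamp changes from start to start.
- lamp: Small black lamp, fixed on one end of the board, beyond the last disc: round foot 52 mm across, thin stem, cone-shaped shade 52 mm across its lower rim with a small brass knob on top, 82 mm high in all. Origin: centre of its underside, on the board's top, about 80 mm from the nearest disc's centre. It may be at either end; a half lemon (53 mm across, 37 mm high, fixed) marks the other end.
- board: Flat pale wooden board, the still-life stand, fixed on the table: 110 mm wide (its x), 480 mm long (its y, the row of discs runs along it), 18 mm thick. Origin: centre of its underside, on the table. It lies beyond the vessels as seen from the robot; between neighbouring vessels on it there are some 25 to 40 mm, so fingers that close across the board's width keep clear of the others.

How it is judged:
By the outcome, as a careful person would: the job done as asked, in the order asked, and still so for the second after the job is handed in, with the robot touching nothing.
It also fails if it takes over 109 s, if anything falls off the work surface, if the arm or the gripper's body presses on something with over 40 N, if the wrist force passes 120 N, or if a joint passes its speed limit or range.

## Working session

There is one attempt and no reset: what is moved stays moved. The work goes in short steps, Python scripts to look and compute and a tool call to move; the robot and the scene stay as the last step left them, time stands still between calls to the robot, and variables do not carry over. Pictures are saved under pics/ and viewed, at most 14 in all, crops included, and the job is handed in when it is done.

Besides the shell and the picture viewer there is one more tool, called after "Call:" as name(argument=value, ...) on one line, values as JSON. drive_tool: Moves the arm, as the interface text tells. Its arguments: {"type":"object","properties":{"rows":{"type":"array","items":{"type":"array"}},"jaw":{"type":"number"},"grip_force":{"type":"number"}},"required":["rows"]}

```bash
mkdir -p pics; python3 - <<'E'
from station import ctrl, vision
import cv2,numpy as np,pickle
for n in("scene","top"):
    d=vision.get_image(n); cv2.imwrite(f"pics/{n}0.png",d["image"]); pickle.dump(d,open(n+".pkl","wb"))
    print(n,d["vertical_fov"],d["cx"],d["cy"],np.round(d["R"],4).tolist(),np.round(d["t"],4), -d["R"].T@d["t"])
o=ctrl.get_obs();print(o,ctrl.finger_overhang)
E
```

```text
scene 52.17333803808908 322.13893083565307 235.47892347151492 [[-0.8706, 0.4915, 0.0202], [0.3198, 0.5967, -0.736], [-0.3738, -0.6343, -0.6767]] [ 0.4655 -0.1478  1.2501] [0.91981502 0.65236032 0.72775567]
top 54.067535007241084 314.0924832870167 243.3546750275521 [[-0.0143, -0.9999, -0.0043], [-0.9939, 0.0147, -0.109], [0.1091, 0.0027, -0.994]] [0.0321 0.5626 0.8976] [0.46175825 0.02133545 0.95374813]
{'t': 0.1, 'q': array([ 1.21599912e+00,  5.33210160e-02,  1.61414578e+00, -1.26030922e-05,
        1.47598321e+00, -1.19010272e-01]), 'dq': array([ 0.00129458, -0.00071146, -0.0045776 , -0.00011465,  0.00213739,
       -0.00070235]), 'effort': array([ 6.84257157e-04, -3.94904423e+01, -3.71360779e+01, -1.08426002e-04,
        3.92949645e-03, -7.56653833e-06]), 'tool_pos': array([0.14586632, 0.60730743, 0.30277363]), 'tool_rot': array([-3.69464011e-01, -3.11936381e+00,  2.84026944e-03]), 'contact_force': array([ 0.48154571, -0.80805458, -0.07991468]), 'wrist_torque': array([0.06008393, 0.00542296, 0.02168849]), 'grip_force': 0.0, 'opening': 0.08569424303749289} 0.0726
```

View pics/scene0.png

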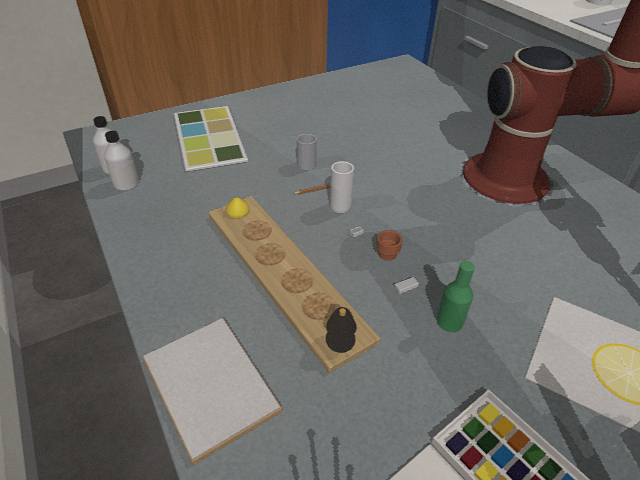

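View pics/top0.png

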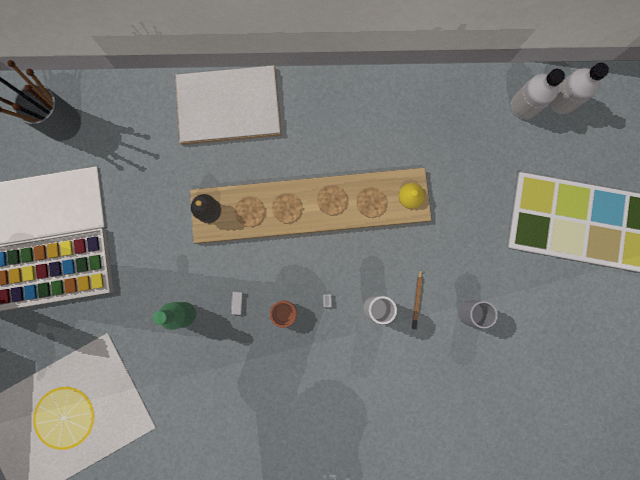

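The top view shows the lamp at (206,208) and the lemon at (412,195). The discs are near (250,211), (287,208), (333,200) and (372,202). The vessels are the bottle cap (160,318), pot (283,314), vase (382,310) and tumbler (484,315).

```bash
cat > h.py <<'E'
import numpy as np,cv2
def ray(d,u,v,z):
    f=240/np.tan(np.radians(d["vertical_fov"]/2)); R=np.array(d["R"]);t=np.array(d["t"])
    r=R.T@np.array([(u-d["cx"])/f,(v-d["cy"])/f,1]);c=-R.T@t
    return c+r*(z-c[2])/r[2]
def proj(d,X):
    f=240/np.tan(np.radians(d["vertical_fov"]/2)); p=np.array(d["R"])@np.array(X)+d["t"]
    return p[0]/p[2]*f+d["cx"],p[1]/p[2]*f+d["cy"]
E
python3 - <<'E'
from h import *;import pickle
for n in("top","scene"):
    d=pickle.load(open(n+".pkl","rb"));im=d["image"]
    if n=="top": crops=[cv2.resize(im[160:250,185:435],None,fx=3,fy=3,interpolation=cv2.INTER_CUBIC),cv2.resize(im[290:340,150:400],None,fx=3,fy=3,interpolation=cv2.INTER_CUBIC),cv2.resize(np.hstack([im[290:340,400:520],im[290:340,0:130]*0]),None,fx=3,fy=3,interpolation=cv2.INTER_CUBIC)]; cv2.imwrite("pics/topc.png",np.vstack(crops))
    else: cv2.imwrite("pics/scenec.png",cv2.resize(im[120:370,200:490],None,fx=2.4,fy=2.4,interpolation=cv2.INTER_CUBIC)[:600])
    hsv=cv2.cvtColor(im,cv2.COLOR_BGR2HSV)
    for p in ([(250,211),(287,208),(333,200),(372,202),(283,303),(382,298),(484,303),(160,318),(300,177)] if n=="top" else [(257,230),(270,254),(297,280),(318,306),(390,255),(341,200),(307,155),(455,310),(240,240)]): print(p,hsv[p[1],p[0]])
E
```

```text
(250, 211) [ 16 110 156]
(287, 208) [ 16 116 150]
(333, 200) [ 16 113 156]
(372, 202) [ 17 113 154]
(283, 303) [  8 111  92]
(382, 298) [  6   8 156]
(484, 303) [128  14  73]
(160, 318) [ 67 102 132]
(300, 177) [102  11 120]
(257, 230) [ 16 110 139]
(270, 254) [ 16 120 136]
(297, 280) [ 17 115 142]
(318, 306) [ 16 111 138]
(390, 255) [  9 138 111]
(341, 200) [  8   6 161]
(307, 155) [128   8 130]
(455, 310) [ 67 123  95]
(240, 240) [ 19  99 149]
```

View pics/topc.png

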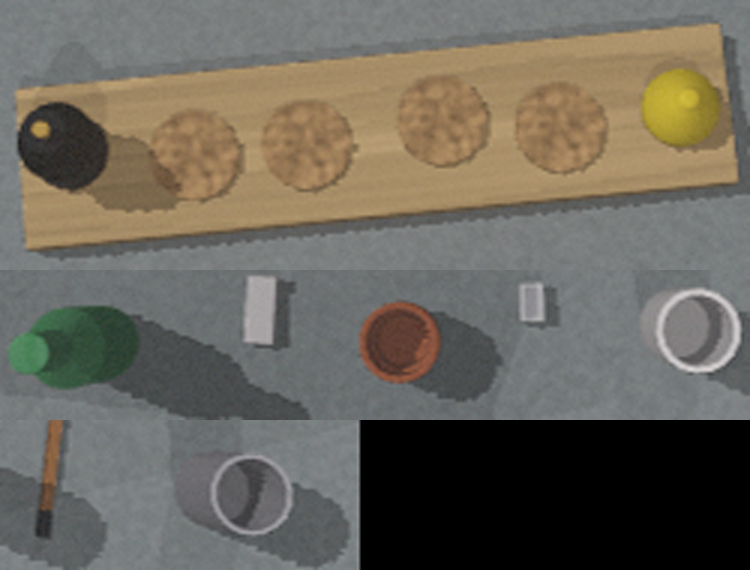

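View pics/scenec.png

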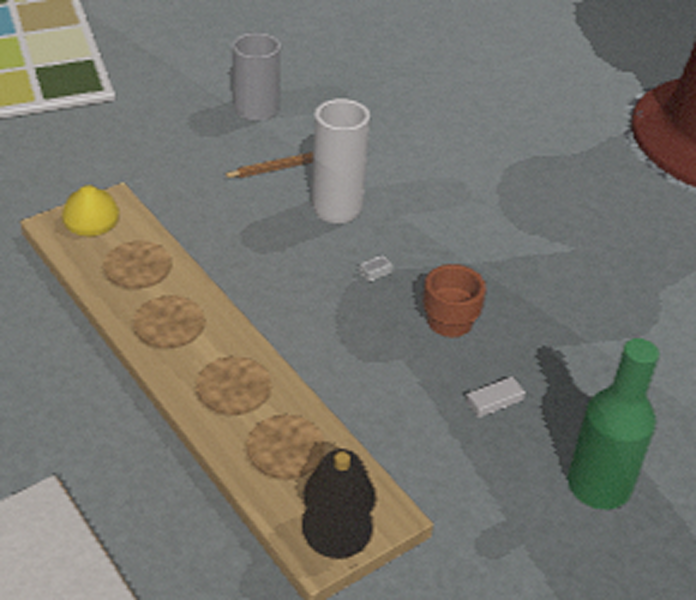

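```bash
python3 - <<'E'
from h import *;import pickle
T=pickle.load(open("top.pkl","rb"));S=pickle.load(open("scene.pkl","rb"))
t3=lambda x,y,ox,oy:((x+.5)/3-.5+ox,(y+.5)/3-.5+oy)
s=lambda x,y:((x+.5)/2.4-.5+200,(y+.5)/2.4-.5+120)
P={"d1":(t3(197,154,185,160),s(287,446),.022),"d2":(t3(307,145,185,160),s(233,384),.022),"d3":(t3(443,120,185,160),s(169,321),.022),"d4":(t3(561,127,185,160),s(138,264),.022),
"pot":(t3(400,72,150,290),s(455,285),.046),"vase":(t3(699,60,150,290),s(341,116),.112),"tumbler":(t3(252,74,400,290),s(256,46),.078),"bottle":(t3(29,83,150,290),s(641,351),.15)}
def mask(im,n):
    b=cv2.GaussianBlur(im,(5,5),0);lab=cv2.cvtColor(b,cv2.COLOR_BGR2LAB).astype(int);return lab
for k,(a,b,z) in P.items():
    A=ray(T,*a,z);B=ray(S,*b,z); print(k,np.round(A[:2]*1000,1),np.round(B[:2]*1000,1),np.round((A-B)[:2]*1000,1))
# colour masks
for n,d in(("T",T),("S",S)):
    im=cv2.resize(d["image"],None,fx=4,fy=4,interpolation=cv2.INTER_CUBIC);lab=cv2.cvtColor(cv2.GaussianBlur(im,(0,0),4),cv2.COLOR_BGR2LAB).astype(int)
    for k in("d1","d2","d3","d4"):
        u,v=P[k][n=="S"];c=(int(u*4+1.5),int(v*4+1.5))
        a=lab[...,1];w=np.zeros(a.shape,np.uint8);cv2.circle(w,c,80,1,-1)
        m=((a>=134)&(w>0)).astype(np.uint8)
        cs,_=cv2.findContours(m,0,1);q=max(cs,key=cv2.contourArea);e=cv2.fitEllipse(cv2.convexHull(q))
        X=ray(d,(e[0][0]-1.5)/4,(e[0][1]-1.5)/4,.022);print(n,k,a[c[1],c[0]],np.round(X[:2]*1000,1),np.round(np.array(e[1])/4,1))
E
```

```text
d1 [631.3 151.1] [628.3 154.3] [ 3.  -3.2]
d2 [636.3  77.3] [635.3  77.7] [ 1.  -0.4]
d3 [651.9 -14.1] [650.1 -12.2] [ 1.8 -1.9]
d4 [646.  -93.1] [643.8 -91. ] [ 2.1 -2.1]
pot [427.1  85.2] [426.2  86.2] [ 0.9 -1. ]
vase [434.2 -96.1] [434.7 -94.2] [-0.5 -1.9]
tumbler [ 421.9 -286.3] [ 420.7 -284.8] [ 1.2 -1.5]
bottle [427.9 287.2] [427.2 287.7] [ 0.7 -0.5]
T d1 136 [630.6 153.2] [30.1 30.1]
T d2 135 [636.7  78.4] [29.7 30.3]
T d3 136 [652.  -12.9] [30.  30.5]
T d4 135 [645.9 -92.2] [29.8 30.3]
S d1 135 [629.8 153.5] [26.6 31.9]
S d2 135 [635.8  79. ] [24.2 31.2]
S d3 135 [650.8 -11.9] [21.8 29.2]
S d4 134 [644.7 -91.1] [19.7 27.7]
```

Both views agree to 1–3 mm. First I'll turn the tool so that its y axis lies along world x.

Call:
drive_tool(rows=[[[0,0,0],0.1483],[[0,0,0],0.1483],[[0,0,0],0.1483],[[0,0,0],0.1483],[[0,0,0],0.1483],[[0,0,0],0.1483],[[0,0,0],0.1483],[[0,0,0],0.1483],[[0,0,0],0.1483],[[0,0,0],0]], jaw=0, grip_force=30)

```text
t: 1.1
tool_pos: [0.1459, 0.6075, 0.3032]
tool_rot: [2.22, 2.222, -0.002]
contact_force: [0.8, 0.0, 0.1]
opening: 0.0853
grip_force: 0.0
```

Call:
drive_tool(rows=[[[-0.02,0.01,0],0],[[-0.035,0.02,0],0],[[-0.04,0.022,0],0],[[-0.04,0.022,0],0],[[-0.04,0.022,0],0],[[-0.04,0.022,0],0],[[-0.04,0.022,0],0],[[-0.04,0.022,0],0],[[-0.04,0.022,0],0],[[-0.04,0.022,0],0]])

```text
t: 2.1
tool_pos: [0.3524, 0.2311, 0.3038]
tool_rot: [2.216, 2.226, 0.001]
contact_force: [0.9, 0.5, 0.0]
opening: 0.0854
grip_force: 0.0
```

Call:
drive_tool(rows=[[[-0.04,0.02,0],0],[[-0.04,0.02,0],0],[[-0.035,0.02,0],0],[[-0.022,0.01,0],0],[[-0.01,0.005,0],0],[[0,0,0],0],[[0,0,0],0]])

```text
t: 2.8
tool_pos: [0.4268, 0.0864, 0.3037]
tool_rot: [-2.219, -2.223, -0.0]
contact_force: [-0.1, 0.2, -1.0]
opening: 0.0856
grip_force: 0.0
```

Call:
drive_tool(rows=[[[0,0,0.015],0],[[0,0,0.03],0],[[0,0,0.04],0],[[0,0,0.04],0],[[0,0,0.035],0],[[0,0,0.025],0],[[0,0,0.02],0],[[-0.0005,0,0.01],0],[[0,0,0],0],[[0,0,0],0]])

```text
t: 3.8
tool_pos: [0.4273, 0.0857, 0.0894]
tool_rot: [2.22, 2.223, 0.001]
contact_force: [0.1, -0.1, 0.1]
opening: 0.085
grip_force: 0.0
```

Call:
drive_tool(rows=[[[0,0,0],0],[[0,0,0],0],[[0,0,0],0],[[0,0,0],0],[[0,0,0],0],[[0,0,0],0],[[0,0,0],0],[[0,0,0],0],[[0,0,0],0],[[0,0,0],0]], jaw=1)

```text
t: 4.8
tool_pos: [0.4282, 0.0853, 0.0902]
tool_rot: [2.22, 2.221, 0.003]
contact_force: [-0.2, 0.3, 6.3]
opening: 0.0504
grip_force: 32.0
```

Call:
drive_tool(rows=[[[0,0,-0.005],0],[[0,0,-0.01],0],[[0,0,-0.02],0],[[0,0,-0.025],0],[[0,0,-0.02],0],[[0,0,-0.01],0],[[0,0,0],0]])

```text
t: 5.5
tool_pos: [0.428, 0.0853, 0.1807]
tool_rot: [2.219, 2.22, 0.004]
contact_force: [0.8, 0.1, -1.8]
opening: 0.0505
grip_force: 31.6
```

Call:
drive_tool(rows=[[[0.003,0.009,0],0],[[0.007,0.021,0],0],[[0.01,0.03,0],0],[[0.012,0.036,0],0],[[0.012,0.036,0],0],[[0.011,0.033,0],0],[[0.007,0.021,0],0],[[0.004,0.012,0],0],[[0.002,0.004,0],0],[[0,0,0],0]])

```text
t: 6.5
tool_pos: [0.6289, 0.1535, 0.1769]
tool_rot: [-2.22, -2.221, 0.004]
contact_force: [-0.1, 0.6, -1.7]
opening: 0.0505
grip_force: 31.6
```

Call:
drive_tool(rows=[[[0,0,0],0],[[0,0,0],0],[[0,0,0],0]])

```text
t: 6.8
tool_pos: [0.6287, 0.1532, 0.1789]
tool_rot: [-2.221, -2.222, 0.0]
contact_force: [0.7, 0.3, -1.5]
opening: 0.0505
grip_force: 31.6
```

```bash
python3 - <<'E'
from h import *;from station import ctrl, vision
a=[vision.get_image(n)["image"] for n in("top","scene")]
c=[cv2.resize(a[0][150:330,150:450],None,fx=1.6,fy=1.6),cv2.resize(a[1][120:370,200:490],None,fx=1.1,fy=1.152)[:288]]
cv2.imwrite("pics/pot1.png",np.hstack(c)); print(ctrl.get_obs()["tool_pos"])
E
```

```text
[0.62886352 0.15320809 0.17914488]
```

View pics/pot1.png

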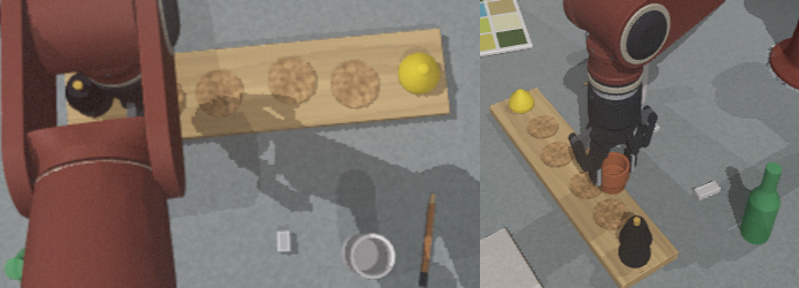

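The pot is held upright and sits high in the fingers, clear of the lamp. Lowering it now.

Call:
drive_tool(rows=[[[0,0.0015,0.005],0],[[0,0,0.012],0],[[0,0,0.015],0],[[0,0,0.013],0],[[0,0,0.009],0],[[0,0,0.005],0],[[0,0,0.003],0],[[0,0,0.0],0],[[0,0,0],0]])

```text
t: 7.8
tool_pos: [0.6311, 0.1534, 0.1175]
tool_rot: [2.221, 2.221, 0.001]
contact_force: [0.4, 0.0, 0.0]
opening: 0.0502
grip_force: 31.6
```

Call:
drive_tool(rows=[[[0,0,0.001],0],[[0,0,0.001],0],[[0,0,0.001],0],[[0,0,0],0],[[0,0,0],0]])

```text
t: 8.3
tool_pos: [0.6306, 0.1533, 0.1139]
tool_rot: [-2.221, -2.222, 0.0]
contact_force: [-0.1, -0.2, 0.1]
opening: 0.0504
grip_force: 31.6
```

Call:
drive_tool(rows=[[[0,0,0.001],0],[[0,0,0.0005],0],[[0,0,0],0],[[0,0,0],0]])

```text
t: 8.7
tool_pos: [0.6306, 0.1533, 0.1123]
tool_rot: [-2.221, -2.222, 0.0]
contact_force: [-0.4, 0.1, -0.9]
opening: 0.0505
grip_force: 31.6
```

Call:
drive_tool(rows=[[[0,0,0.0007],0],[[0,0,0.0007],0],[[0,0,0],0],[[0,0,0],0]])

```text
t: 9.1
tool_pos: [0.6309, 0.1534, 0.1123]
tool_rot: [2.221, 2.222, 0.0]
contact_force: [-3.7, -0.3, 5.8]
opening: 0.0506
grip_force: 32.2
```

Contact at z=0.112. Releasing.

Call:
drive_tool(rows=[[[0,0,0],0],[[0,0,0],0],[[0,0,0],0],[[0,0,0],0],[[0,0,0],0],[[0,0,0],0],[[0,0,0],0],[[0,0,0],0]], jaw=0)

```text
t: 9.9
tool_pos: [0.6306, 0.1533, 0.111]
tool_rot: [2.221, 2.222, -0.0]
contact_force: [-0.7, -0.2, -0.8]
opening: 0.0852
grip_force: 0.0
```

Call:
drive_tool(rows=[[[0,0,-0.005],0],[[0,0,-0.015],0],[[0,0,-0.03],0],[[0,0,-0.04],0],[[0,0,-0.04],0],[[0,0,-0.03],0],[[0,0,-0.02],0],[[0,0,0],0]])

```text
t: 10.7
tool_pos: [0.6323, 0.1536, 0.2975]
tool_rot: [2.217, 2.218, 0.012]
contact_force: [-0.3, -0.2, 0.2]
opening: 0.0851
grip_force: 0.0
```

Call:
drive_tool(rows=[[[-0.015,-0.007,0],0],[[-0.03,-0.014,0],0],[[-0.04,-0.019,0],0],[[-0.042,-0.02,0],0],[[-0.042,-0.02,0],0],[[-0.042,-0.02,0],0],[[-0.042,-0.02,0],0],[[-0.042,-0.02,0],0],[[-0.042,-0.02,0],0],[[-0.042,-0.02,0],0]])

```text
t: 11.7
tool_pos: [0.4481, -0.227, 0.2887]
tool_rot: [-2.219, -2.219, 0.001]
contact_force: [0.0, -0.3, 0.4]
opening: 0.0857
grip_force: 0.0
```

Call:
drive_tool(rows=[[[-0.03,-0.015,0],0],[[-0.02,-0.01,0],0],[[-0.01,-0.0045,0],0],[[0,0,0],0],[[0,0,0],0],[[0,0,0],0]])

```text
t: 12.3
tool_pos: [0.4216, -0.2847, 0.2906]
tool_rot: [-2.219, -2.223, -0.0]
contact_force: [0.1, 0.1, 0.9]
opening: 0.0856
grip_force: 0.0
```

```bash
python3 - <<'E'
from h import *;from station import ctrl, vision
print(ctrl.get_obs()["tool_pos"])
D=[vision.get_image(n) for n in("top","scene")]
a=[d["image"] for d in D]
c=[cv2.resize(a[0][180:240,190:310],None,fx=3.3,fy=3.3,interpolation=2),cv2.resize(a[1][250:360,270:370],None,fx=1.8,fy=1.8,interpolation=2)]
cv2.imwrite("pics/pot2.png",np.hstack(c))
for n,d in zip("TS",D):
    hsv=cv2.cvtColor(d["image"],cv2.COLOR_BGR2HSV);m=((hsv[...,0]<13)&(hsv[...,1]>125)&(hsv[...,2]>60)).astype(np.uint8)
    u,v=proj(d,(.63,.1534,.068)); w=m*0;cv2.circle(w,(int(u),int(v)),19,1,-1); ys,xs=np.nonzero(m&w)
    print(n,u,v,len(xs),xs.min(),xs.max(),ys.min(),ys.max(),ray(d,(xs.min()+xs.max())/2,(ys.min()+ys.max())/2,.068))
E
```

```text
[ 0.4215876  -0.28474356  0.29059307]
T 245.76514415203764 207.4228431778349 389 233 259 194 221 [0.62984355 0.15295055 0.068     ]
S 318.6171865017382 289.0218878696345 690 305 333 279 308 [0.63448082 0.16282043 0.068     ]
```

View pics/pot2.png

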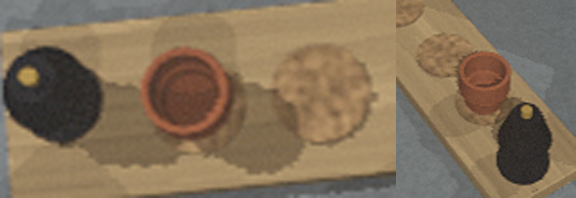

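The pot stands centred on disc 1; the top view puts its rim centre within 1 mm. Next is the tumbler.

Call:
drive_tool(rows=[[[-0.0007,0,0.015],0],[[0,0,0.03],0],[[0,0,0.04],0],[[0,0,0.035],0],[[0,0,0.03],0],[[0,0,0.018],0],[[0,0,0.01],0],[[0,0,0],0],[[0,0,0],0]])

```text
t: 13.3
tool_pos: [0.4217, -0.2866, 0.1136]
tool_rot: [2.22, 2.221, 0.0]
contact_force: [-0.4, -0.7, -0.5]
opening: 0.0852
grip_force: 0.0
```

Call:
drive_tool(rows=[[[0,0,0],0],[[0,0,0],0],[[0,0,0],0],[[0,0,0],0],[[0,0,0],0],[[0,0,0],0],[[0,0,0],0],[[0,0,0],0],[[0,0,0],0],[[0,0,0],0]], jaw=1)

```text
t: 14.3
tool_pos: [0.422, -0.2871, 0.1144]
tool_rot: [2.22, 2.22, 0.0]
contact_force: [-0.9, 0.2, 6.2]
opening: 0.0494
grip_force: 31.8
```

Call:
drive_tool(rows=[[[0,0,-0.005],0],[[0,0,-0.01],0],[[0,0,-0.02],0],[[0,0,-0.03],0],[[0,0,-0.03],0],[[0,0,-0.025],0],[[0,0,-0.015],0],[[0,0,-0.005],0],[[0,0,0],0],[[0,0,0],0]])

```text
t: 15.3
tool_pos: [0.4207, -0.2859, 0.2513]
tool_rot: [-2.219, -2.22, 0.0]
contact_force: [0.1, 0.5, -0.4]
opening: 0.05
grip_force: 31.6
```

Call:
drive_tool(rows=[[[0.01,0.006,0],0],[[0.02,0.012,0],0],[[0.03,0.018,0],0],[[0.036,0.021,0],0],[[0.036,0.021,0],0],[[0.036,0.021,0],0],[[0.036,0.021,0],0],[[0.036,0.021,0],0],[[0.036,0.021,0],0],[[0.03,0.018,0],0]])

```text
t: 16.3
tool_pos: [0.6014, 0.0226, 0.2515]
tool_rot: [-2.218, -2.222, 0.002]
contact_force: [0.1, -0.3, -0.9]
opening: 0.0499
grip_force: 31.6
```

Call:
drive_tool(rows=[[[0.025,0.015,0],0],[[0.018,0.01,0],0],[[0.01,0.006,0],0],[[0.005,0.004,0],0],[[0,0,0],0],[[0,0,0],0],[[0,0,0],0]])

```text
t: 17.0
tool_pos: [0.6359, 0.0767, 0.253]
tool_rot: [2.223, 2.22, -0.0]
contact_force: [0.1, 0.1, -1.2]
opening: 0.05
grip_force: 31.6
```

Call:
drive_tool(rows=[[[0,0,0.005],0],[[0,0,0.015],0],[[0,0,0.025],0],[[0,0,0.025],0],[[0,0,0.018],0],[[0,0,0.01],0],[[0,0,0.005],0],[[0,0,0.003],0],[[0,0,0],0],[[0,0,0],0]])

```text
t: 18.0
tool_pos: [0.6369, 0.0777, 0.1482]
tool_rot: [2.22, 2.221, 0.002]
contact_force: [0.5, 0.3, -1.2]
opening: 0.0502
grip_force: 31.6
```

Call:
drive_tool(rows=[[[0,0,0.003],0],[[0,0,0.003],0],[[0,0,0.002],0],[[0,0,0.001],0],[[0,0,0.001],0],[[0,0,0],0],[[0,0,0],0]])

```text
t: 18.7
tool_pos: [0.6362, 0.0776, 0.137]
tool_rot: [2.221, 2.222, -0.0]
contact_force: [0.0, -0.8, -1.8]
opening: 0.0502
grip_force: 31.6
```

Call:
drive_tool(rows=[[[0,0,0.0007],0],[[0,0,0.0007],0],[[0,0,0],0],[[0,0,0],0]])

```text
t: 19.1
tool_pos: [0.6364, 0.0777, 0.1365]
tool_rot: [2.221, 2.222, 0.001]
contact_force: [-2.5, 0.1, 6.0]
opening: 0.05
grip_force: 32.1
```

Contact. I'll release, rise, and move to the vase at (0.4344, -0.0952).

Call:
drive_tool(rows=[[[0,0,0],0],[[0,0,0],0],[[0,0,0],0],[[0,0,0],0],[[0,0,0],0],[[0,0,0],0],[[0,0,0],0],[[0,0,0],0]], jaw=0)

```text
t: 19.9
tool_pos: [0.6362, 0.0776, 0.1356]
tool_rot: [2.221, 2.222, -0.0]
contact_force: [-0.6, 0.3, 0.3]
opening: 0.0852
grip_force: 0.0
```

Call:
drive_tool(rows=[[[0,0,-0.005],0],[[0,0,-0.015],0],[[0,0,-0.03],0],[[0,0,-0.04],0],[[0,0,-0.03],0],[[0,0,-0.02],0],[[0,0,-0.01],0],[[0,0,0],0]])

```text
t: 20.7
tool_pos: [0.6369, 0.0777, 0.2886]
tool_rot: [2.219, 2.22, 0.005]
contact_force: [-1.0, -0.6, 0.4]
opening: 0.0853
grip_force: 0.0
```

Call:
drive_tool(rows=[[[-0.01,-0.012,0],0],[[-0.02,-0.024,0],0],[[-0.03,-0.034,0],0],[[-0.03,-0.034,0],0],[[-0.03,-0.034,0],0],[[-0.024,-0.03,0],0],[[-0.018,-0.02,0],0],[[-0.01,-0.012,0],0],[[0,0,0],0],[[0,0,0],0]])

```text
t: 21.7
tool_pos: [0.436, -0.0943, 0.2846]
tool_rot: [-2.221, -2.22, 0.0]
contact_force: [0.2, 0.5, -0.1]
opening: 0.085
grip_force: 0.0
```

Call:
drive_tool(rows=[[[0,0,0],0],[[0,0,0],0]])

```text
t: 21.9
tool_pos: [0.4366, -0.0939, 0.2852]
tool_rot: [-2.219, -2.222, 0.0]
contact_force: [-0.4, 0.2, 0.2]
opening: 0.0855
grip_force: 0.0
```

```bash
python3 - <<'E'
from h import *;from station import ctrl, vision
print(ctrl.get_obs()["tool_pos"])
D=[vision.get_image(n) for n in("top","scene")]
a=[d["image"] for d in D]
c=[cv2.resize(a[0][170:260,190:330],None,fx=3,fy=3,interpolation=2),cv2.resize(a[1][220:355,250:370],None,fx=2,fy=2,interpolation=2)]
cv2.imwrite("pics/tum.png",np.hstack(c)); print(proj(D[0],(.636,.0787,.1)))
E
```

```text
[ 0.43662293 -0.0938872   0.28523973]
(np.float64(283.6561311842564), np.float64(200.40614135760515))
```

View pics/tum.png

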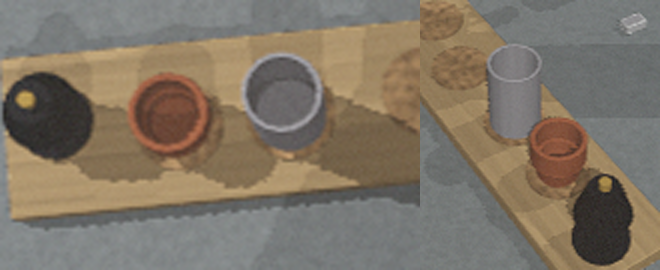

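The tumbler's rim centre is at about (284,200), against an expected (283.7,200.4), so it is upright and centred. Next is the vase.

Call:
drive_tool(rows=[[[-0.001,-0.002,0.01],0],[[0,0,0.025],0],[[0,0,0.035],0],[[0,0,0.03],0],[[0,0,0.022],0],[[0,0,0.013],0],[[0,0,0.008],0],[[0,0,0],0],[[0,0,0],0]])

```text
t: 22.9
tool_pos: [0.4348, -0.0957, 0.1436]
tool_rot: [2.22, 2.221, 0.001]
contact_force: [0.7, 0.1, -0.3]
opening: 0.0854
grip_force: 0.0
```

Call:
drive_tool(rows=[[[0,0,0],0],[[0,0,0],0],[[0,0,0],0],[[0,0,0],0],[[0,0,0],0],[[0,0,0],0],[[0,0,0],0],[[0,0,0],0],[[0,0,0],0],[[0,0,0],0]], jaw=1)

```text
t: 23.9
tool_pos: [0.4347, -0.0957, 0.1437]
tool_rot: [2.22, 2.221, 0.0]
contact_force: [-2.4, 0.0, 5.9]
opening: 0.05
grip_force: 31.1
```

Call:
drive_tool(rows=[[[0,0,-0.005],0],[[0,0,-0.01],0],[[0,0,-0.02],0],[[0,0,-0.025],0],[[0,0,-0.02],0],[[0,0,-0.01],0],[[0,0,-0.005],0],[[0,0,0],0],[[0,0,0],0]])

```text
t: 24.8
tool_pos: [0.4337, -0.0952, 0.2364]
tool_rot: [-2.22, -2.22, 0.001]
contact_force: [-0.0, 0.3, -3.4]
opening: 0.0497
grip_force: 31.9
```

Call:
drive_tool(rows=[[[0.004,0.01,0],0],[[0.009,0.022,0],0],[[0.013,0.033,0],0],[[0.014,0.037,0],0],[[0.014,0.037,0],0],[[0.012,0.034,0],0],[[0.008,0.023,0],0],[[0.005,0.013,0],0],[[0.0033,0.0085,0],0],[[0,0,0],0]])

```text
t: 25.8
tool_pos: [0.6523, -0.0124, 0.2363]
tool_rot: [-2.219, -2.222, 0.001]
contact_force: [-0.5, -0.7, -1.8]
opening: 0.05
grip_force: 32.3
```

Call:
drive_tool(rows=[[[0,0,0],0],[[0,0,0],0],[[0,0,0.005],0],[[0,0,0.012],0],[[0,0,0.017],0],[[0,0,0.014],0],[[0,0,0.008],0],[[0,0,0.004],0],[[0,0,0],0],[[0,0,0],0]])

```text
t: 26.8
tool_pos: [0.6521, -0.0131, 0.1781]
tool_rot: [2.22, 2.221, 0.001]
contact_force: [0.4, 0.0, -3.2]
opening: 0.0496
grip_force: 32.3
```

Call:
drive_tool(rows=[[[0.0004,-0.0007,0.003],0],[[0,0,0.003],0],[[0,0,0.002],0],[[0,0,0.001],0],[[0,0,0.001],0],[[0,0,0],0],[[0,0,0],0]])

```text
t: 27.5
tool_pos: [0.651, -0.0127, 0.1677]
tool_rot: [2.221, 2.222, 0.0]
contact_force: [0.3, -0.5, -2.7]
opening: 0.0497
grip_force: 32.3
```

Call:
drive_tool(rows=[[[0,0,0.0007],0],[[0,0,0.0007],0],[[0,0,0],0],[[0,0,0],0]])

```text
t: 27.9
tool_pos: [0.651, -0.0127, 0.1661]
tool_rot: [-2.221, -2.222, 0.0]
contact_force: [-0.3, 1.0, -2.7]
opening: 0.0497
grip_force: 32.3
```

Call:
drive_tool(rows=[[[0,0,0.0006],0],[[0,0,0.0006],0],[[0,0,0],0],[[0,0,0],0]])

```text
t: 28.3
tool_pos: [0.6511, -0.0127, 0.1658]
tool_rot: [2.221, 2.222, 0.0]
contact_force: [-3.4, 0.5, 2.9]
opening: 0.0496
grip_force: 32.8
```

Call:
drive_tool(rows=[[[0,0,0],0],[[0,0,0],0],[[0,0,0],0],[[0,0,0],0],[[0,0,0],0],[[0,0,0],0],[[0,0,0],0],[[0,0,0],0]], jaw=0)

```text
t: 29.1
tool_pos: [0.651, -0.0127, 0.165]
tool_rot: [2.221, 2.222, 0.0]
contact_force: [-0.2, 0.7, 0.5]
opening: 0.0853
grip_force: 0.0
```

Call:
drive_tool(rows=[[[0,0,-0.005],0],[[0,0,-0.015],0],[[0,0,-0.025],0],[[0,0,-0.035],0],[[0,0,-0.03],0],[[0,0,-0.015],0],[[0,0,-0.01],0],[[0,0,0],0]])

```text
t: 29.9
tool_pos: [0.6514, -0.0127, 0.3015]
tool_rot: [2.22, 2.22, 0.002]
contact_force: [-0.3, -0.4, 0.2]
opening: 0.0852
grip_force: 0.0
```

Call:
drive_tool(rows=[[[0.01,-0.008,0],0],[[0.02,-0.015,0],0],[[0.032,-0.024,0],0],[[0.034,-0.025,0],0],[[0.034,-0.025,0],0],[[0.034,-0.025,0],0],[[0.034,-0.025,0],0],[[0.034,-0.025,0],0],[[0.028,-0.021,0],0],[[0.02,-0.015,0],0]])

```text
t: 30.9
tool_pos: [0.4399, 0.2688, 0.2975]
tool_rot: [-2.217, -2.222, 0.006]
contact_force: [0.3, -0.3, -0.5]
opening: 0.0852
grip_force: 0.0
```

Call:
drive_tool(rows=[[[0.014,-0.01,0],0],[[0.006,-0.005,0],0],[[0,0,0],0],[[0,0,0],0],[[0,0,0],0]])

```text
t: 31.4
tool_pos: [0.4282, 0.2866, 0.2996]
tool_rot: [2.222, 2.22, -0.001]
contact_force: [-0.9, 0.6, 1.0]
opening: 0.0852
grip_force: 0.0
```

```bash
python3 - <<'E'
from h import *;from station import ctrl, vision
print(ctrl.get_obs()["tool_pos"])
D=[vision.get_image(n) for n in("top","scene")]
a=[d["image"] for d in D]
c=[cv2.resize(a[0][150:250,230:430],None,fx=2.4,fy=2.4,interpolation=2),cv2.resize(a[1][150:300,220:350],None,fx=1.6,fy=1.6,interpolation=2)]
cv2.imwrite("pics/vase.png",np.hstack(c)); print(proj(D[0],(.6514,-.0124,.134)),proj(D[0],(.6365,.0787,.1)))
E
```

```text
[0.42823657 0.28660934 0.29960476]
(np.float64(333.55187328479735), np.float64(187.28410621249776)) (np.float64(283.65416723329713), np.float64(200.13951175646207))
```

View pics/vase.png

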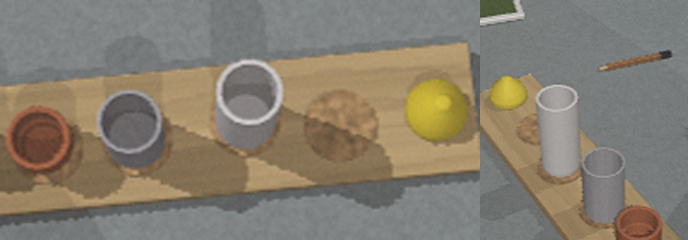

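The vase's rim centre is at (333.6,187.8), against an expected (333.6,187.3), so it is centred. Last is the bottle, gripped by its neck.

Call:
drive_tool(rows=[[[0.0009,-0.0007,0.008],0],[[0,0,0.02],0],[[0,0,0.027],0],[[0,0,0.025],0],[[0,0,0.018],0],[[0,0,0.01],0],[[0,0,0.0045],0],[[0,0,0],0],[[0,0,0],0]])

```text
t: 32.4
tool_pos: [0.4278, 0.2884, 0.1886]
tool_rot: [2.221, 2.221, 0.003]
contact_force: [1.0, -1.0, -0.0]
opening: 0.0853
grip_force: 0.0
```

Call:
drive_tool(rows=[[[0,0,0],0],[[0,0,0],0],[[0,0,0],0],[[0,0,0],0],[[0,0,0],0],[[0,0,0],0],[[0,0,0],0],[[0,0,0],0],[[0,0,0],0],[[0,0,0],0]], jaw=1, grip_force=40)

```text
t: 33.4
tool_pos: [0.4274, 0.2883, 0.1878]
tool_rot: [2.221, 2.222, 0.001]
contact_force: [0.3, 0.7, 2.3]
opening: 0.0229
grip_force: 39.7
```

Call:
drive_tool(rows=[[[0,0,0],0],[[0,0,0],0],[[0,0,0],0]])

```text
t: 33.7
tool_pos: [0.4274, 0.2883, 0.1878]
tool_rot: [2.221, 2.222, 0.001]
contact_force: [0.6, 0.7, 3.3]
opening: 0.0232
grip_force: 39.8
```

Call:
drive_tool(rows=[[[0,0,-0.004],0],[[0,0,-0.008],0],[[0,0,-0.015],0],[[0,0,-0.015],0],[[0,0,-0.01],0],[[0,0,-0.006],0],[[0,0,-0.002],0],[[0,0,0],0]])

```text
t: 34.5
tool_pos: [0.4272, 0.2882, 0.2477]
tool_rot: [2.221, 2.222, 0.001]
contact_force: [-0.1, -0.2, -2.5]
opening: 0.023
grip_force: 39.4
```

Call:
drive_tool(rows=[[[-0.008,0,0],0],[[-0.016,0,0],0],[[-0.024,0,0],0],[[-0.03,0,0],0],[[-0.034,0,0],0],[[-0.034,0,0],0],[[-0.034,0,0],0],[[-0.034,0,0],0],[[-0.034,0,0],0],[[-0.034,0,0],0]])

```text
t: 35.5
tool_pos: [0.4263, 0.004, 0.247]
tool_rot: [-2.222, -2.221, 0.001]
contact_force: [-0.3, 0.1, -2.3]
opening: 0.0231
grip_force: 39.4
```

Call:
drive_tool(rows=[[[-0.03,0,0],0],[[-0.025,0,0],0],[[-0.02,0,0],0],[[-0.013,0,0],0],[[-0.007,0,0],0],[[-0.002,0,0],0],[[0,0,0],0],[[0,0,0],0]])

```text
t: 36.3
tool_pos: [0.4273, -0.0902, 0.2474]
tool_rot: [-2.22, -2.223, -0.0]
contact_force: [0.1, 0.9, -2.5]
opening: 0.023
grip_force: 39.4
```

Call:
drive_tool(rows=[[[0,0.007,0],0],[[0,0.016,0],0],[[0,0.027,0],0],[[0,0.034,0],0],[[0,0.036,0],0],[[0,0.034,0],0],[[0,0.027,0],0],[[0,0.02,0],0],[[0,0.012,0],0],[[0,0.005,0],0]])

```text
t: 37.3
tool_pos: [0.6463, -0.0902, 0.247]
tool_rot: [-2.22, -2.223, 0.001]
contact_force: [-0.6, 0.1, -2.7]
opening: 0.0231
grip_force: 39.8
```

Call:
drive_tool(rows=[[[0,0,0],0],[[0,0,0],0],[[0,0,0],0],[[0,0,0],0]])

```text
t: 37.7
tool_pos: [0.6448, -0.0908, 0.2477]
tool_rot: [2.221, 2.221, -0.0]
contact_force: [-1.0, 1.4, -2.8]
opening: 0.0231
grip_force: 39.7
```

```bash
python3 - <<'E'
from h import *;from station import vision
d=vision.get_image("scene");cv2.imwrite("pics/bot.png",cv2.resize(d["image"][60:310,180:400],None,fx=2.4,fy=2.4,interpolation=2))
E
```

```text
(no output)
```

View pics/bot.png

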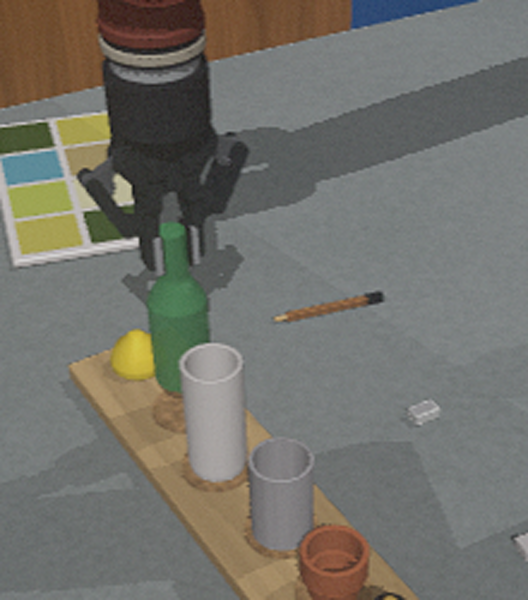

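Call:
drive_tool(rows=[[[0,0,0.003],0],[[0,0,0.007],0],[[0,0,0.008],0],[[0,0,0.006],0],[[0,0,0.004],0],[[0,0,0.002],0],[[0,0,0],0],[[0,0,0],0]])

```text
t: 38.55
tool_pos: [0.6455, -0.0908, 0.2178]
tool_rot: [2.221, 2.221, 0.0]
contact_force: [0.5, 0.2, -2.0]
opening: 0.0226
grip_force: 39.7
```

The bottle hangs upright over disc 4, clear of the vase and the lemon. I'll continue down to about 0.2095.

Call:
drive_tool(rows=[[[0,0,0.003],0],[[0,0,0.002],0],[[0,0,0.001],0],[[0,0,0.001],0],[[0,0,0],0],[[0,0,0],0]])

```text
t: 39.15
tool_pos: [0.6453, -0.0908, 0.2106]
tool_rot: [2.221, 2.222, 0.0]
contact_force: [0.7, -0.2, -2.5]
opening: 0.023
grip_force: 39.8
```

Call:
drive_tool(rows=[[[0,0,0.0006],0],[[0,0,0.0006],0],[[0,0,0],0],[[0,0,0],0]])

```text
t: 39.55
tool_pos: [0.6455, -0.0908, 0.2098]
tool_rot: [2.221, 2.221, 0.0]
contact_force: [-0.3, -0.6, 0.1]
opening: 0.0236
grip_force: 40.0
```

Call:
drive_tool(rows=[[[0,0,0.0006],0],[[0,0,0],0],[[0,0,0],0]])

```text
t: 39.85
tool_pos: [0.6456, -0.0908, 0.2098]
tool_rot: [2.22, 2.221, 0.001]
contact_force: [-1.5, -0.0, 5.4]
opening: 0.0231
grip_force: 40.6
```

Call:
drive_tool(rows=[[[0,0,0],0],[[0,0,0],0],[[0,0,0],0],[[0,0,0],0],[[0,0,0],0],[[0,0,0],0],[[0,0,0],0],[[0,0,0],0],[[0,0,0],0],[[0,0,0],0]], jaw=0)

```text
t: 40.85
tool_pos: [0.6453, -0.0908, 0.2087]
tool_rot: [2.221, 2.222, 0.0]
contact_force: [-0.7, 0.4, -0.1]
opening: 0.0851
grip_force: 0.0
```

Call:
drive_tool(rows=[[[0,0,-0.005],0],[[0,0,-0.012],0],[[0,0,-0.025],0],[[0,0,-0.03],0],[[0,0,-0.025],0],[[0,0,-0.015],0],[[0,0,-0.008],0],[[0,0,0],0]])

```text
t: 41.65
tool_pos: [0.6456, -0.0908, 0.3301]
tool_rot: [2.22, 2.221, 0.002]
contact_force: [-0.1, -0.2, 0.7]
opening: 0.0856
grip_force: 0.0
```

Call:
drive_tool(rows=[[[0,-0.01,0],0],[[0,-0.02,0],0],[[0,-0.03,0],0],[[0,-0.035,0],0],[[0,-0.035,0],0],[[0,-0.03,0],0],[[0,-0.02,0],0],[[0,-0.01,0],0],[[0,0,0],0],[[0,0,0],0]])

```text
t: 42.65
tool_pos: [0.4555, -0.0908, 0.3282]
tool_rot: [-2.221, -2.221, 0.0]
contact_force: [0.4, 0.1, 0.6]
opening: 0.0856
grip_force: 0.0
```

```bash
python3 - <<'E'
from h import *;from station import ctrl, vision
D=[vision.get_image(n) for n in("top","scene")]
a=[d["image"] for d in D]
c=[cv2.resize(a[0][150:250,190:440],None,fx=2,fy=2,interpolation=2),cv2.resize(a[1][160:360,200:390],None,fx=1.45,fy=1,interpolation=2)]
cv2.imwrite("pics/end.png",np.hstack(c)); print([np.round(proj(D[0],p),1) for p in((.6453,-.0916,.172),(.63,.1534,.068))], np.round(proj(D[1],(.6453,-.0916,.172)),1))
E
```

```text
[array([381.2, 185. ]), array([245.8, 207.4])] [251.  172.2]
```

View pics/end.png

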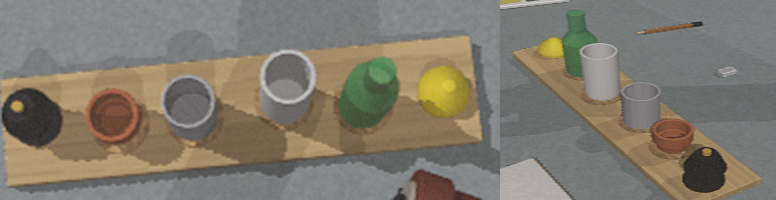

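All four stand on their discs in order. The bottle cap is at about (381,185), as expected. Handing in.

```bash
python3 -c "
from station import ctrl
print(ctrl.finish_job())"
```

```text
the job is handed in; nothing more can be done
None
```

The pot, tumbler, vase and bottle stand upright and free, centred on their cork discs from the lamp end to the lemon end; I handed the job in at about 43 s on the robot's clock, and the hand-in returned no verdict.

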